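# Call the carrom shot

### The arm

A 6-joint arm with a two-finger parallel gripper is mounted at the origin on the work surface. World frame = base frame: x ahead of the robot, y to its left, z up, the work surface at z = 0. Lengths are in mm, angles in rad, forces in N, time in s.
With the tool pointing down it reaches from about 275 to 750 mm from the base axis. Payload 10.2 kg.
Tool frame: the origin (TCP) lies at the very end of the fingers, on their centre line; the grasp point (between the pads) lies 19 mm behind it (ctrl.grip_depth is the distance from the TCP to the grasp point, in mm); z points along the fingers, x is the direction in which the jaws open and shut, and the axes are right-handed (so a half turn about z gives the same grasp; the last joint's range is limited). The gripper opens to 85 mm and grips with 20 to 120 N. Pads are 22 mm wide; open, the fingers measure 114 mm over their backs; the gripper's body (76 mm by 85 mm) begins 54 mm behind the grasp point. The pads swing forward as they close: fully open they stand 13 mm farther back than shut.
Start: joints at [0.928, 0.313, 1.498, -0, 1.331, -0.223], TCP at [213.991, 479.415, 231.294] pointing down, gripper open.
Joint ranges: [-2.94, 2.94], [-0.97, 2.17], [0.19, 2.56], [-1.23, 4.37], [0.02, 3.11], [-2.88, 2.88]. Speed limits (rad/s): [2.39, 2.39, 3.01, 3.14, 3.14, 3.14].

### API

Orientations are given as a unit quaternion [w, x, y, z].
In Python, from rig import ctrl gives the robot as it stands.
- The arm moves only by the tool play_rows, never from a script. Its argument "motion" is a list of rows, each a list of 2 entries, a list of its own where there are three numbers: the shift along the tool's x, y, z in mm, then the turn, a rotation vector about the tool's x, y, z in degrees. A call has 1 to 20 rows; each row shifts and turns the commanded pose from where the row before left it, along the tool's axes as they then stand; what a row does not reach is not made up. A row lasts 1/12 s, in which the tool goes at most 41.7 mm and 7.16 degrees, less where a joint would pass 70% of its speed; a pose out of reach is approached as far as the arm can. A call with a gripper value outside its range is refused whole. "fingers" is the finger opening in mm, from 0 to 85.4, set as the call begins (left out, the last holds). The fingers move at their own pace and stop on an object; "squeeze" is the grip in N (left out, the last holds). Time passes only in rows, so rows that do not move let the fingers close. It gives the time, the measured TCP pose, the force and the opening at its end, in the units of the state.
- ctrl.sense(): the state, without advancing time (a new reading comes with each control period).
- ctrl.capture(name): name is "side" or "top" or "wrist"; returns the picture (400x640x3 uint8, red, green, blue); there is no depth.
- ctrl.get_calibration(name): a dict with "K" (3x3 intrinsics, pixels), "R" (3x3) and "t" (3): a world point X has camera coordinates R X + t; the wrist camera has in their place "tool_from_camera" (4x4, takes a point from camera to tool coordinates, whose origin is the TCP and whose axes are the tool frame's). Camera axes: x right, y down, z forward; pixel columns grow to the right and rows downward; lengths in mm; the calibration is good to about 2 mm. A picture is of the moment at which its call begins: read the wrist's pose just before it. get_calibration takes no time and is no camera call.
- ctrl.finish_job(): hands the job in, once; it reports no verdict.
Trained networks look in the newest picture that a camera, given by its name, has taken for a name from the list of things; names that differ only in an ending like _2 or _b are one class to them, and where a whole thing is asked for, a point or a joint stands for the part that bears it (a point fixed in the world has none). Each returns a list of dicts, best first, with "p" (0 to 1); they miss things now and then, are a little off and sometimes report something else, mostly with a low value. They report only what shows in the picture. A call takes as long as a camera call.
- ctrl.spot_in(camera, name): "position" ([column, row] as shares, 0 to 1, of the picture: columns of its width, rows of its height, amid what is visible of it).
The state is a dict: "time_s": time; "joints": joint angles; "dq": joint speeds; "tau": joint torques, N m; "eef_pos": TCP position; "ee_rot": TCP orientation; "force": force on the tool from outside, world axes, zero at the start; "wrist_torque": the same for the moment, N m; "grip_width": opening from 0.0 (shut) to 1.0 (fully open).
Only numpy, scipy, OpenCV 4.12 (cv2) and the standard library are available. Lean on these libraries where they do the work, as an engineer would, in place of code of your own. Each camera call takes 0.05 s, during which the arm holds its last target. There are 200 camera calls.

### The job

Call the next shot for the player across the carrom board: point at the one coin that lies beside a corner pocket on your side, fingertips directly above it by about three centimetres, and hold there for more than a second; then point the same way at the pocket that coin lies beside, hold again for more than a second, and finish still pointing at that pocket. Touch and move nothing at all, and do not bring the fingertips down over the striker, any other coin or the other pocket on your side.

Things in the scene. Friction and masses are not known exactly. Their poses are not given: they have to be found in the camera images.
- board: square plywood carrom board, 540 mm outside, on a low steel stand; fixed. Origin: under its centre at table level; x points away from the robot, y left, z up. Playing surface (480 mm square) 90 mm above the table; dark wooden rim 30 mm wide, its top 105 mm above the table. Round pockets (holes 45 mm across) at the corners, centred 212 mm from the board's centre in x and in y
- pocket_left (a point): centre of the mouth of the corner pocket on the robot's side at the left (+y), level with the playing surface, z up; hole 45 mm across
- pocket_right (a point): the same for the corner pocket on the robot's side at the right (-y)
- coin_0: carrom coin: a flat wooden disc 31 mm across and 8 mm thick, loose on the playing surface (medium or dark wood with a pale ring on top, no matter which). Origin: centre of its underside, z up. Of the five coins exactly one, any of them, lies 50 to 100 mm (centres) from one of the two pockets on the robot's side; the others at least 140 mm from every pocket
- coin_1: carrom coin: a flat wooden disc 31 mm across and 8 mm thick, loose on the playing surface (medium or dark wood with a pale ring on top, no matter which). Origin: centre of its underside, z up. Of the five coins exactly one, any of them, lies 50 to 100 mm (centres) from one of the two pockets on the robot's side; the others at least 140 mm from every pocket
- coin_2: carrom coin: a flat wooden disc 31 mm across and 8 mm thick, loose on the playing surface (medium or dark wood with a pale ring on top, no matter which). Origin: centre of its underside, z up. Of the five coins exactly one, any of them, lies 50 to 100 mm (centres) from one of the two pockets on the robot's side; the others at least 140 mm from every pocket
- coin_3: carrom coin: a flat wooden disc 31 mm across and 8 mm thick, loose on the playing surface (medium or dark wood with a pale ring on top, no matter which). Origin: centre of its underside, z up. Of the five coins exactly one, any of them, lies 50 to 100 mm (centres) from one of the two pockets on the robot's side; the others at least 140 mm from every pocket
- coin_4: carrom coin: a flat wooden disc 31 mm across and 8 mm thick, loose on the playing surface (medium or dark wood with a pale ring on top, no matter which). Origin: centre of its underside, z up. Of the five coins exactly one, any of them, lies 50 to 100 mm (centres) from one of the two pockets on the robot's side; the others at least 140 mm from every pocket
- striker: striker: an acrylic disc, larger than a coin, 41 mm across and 10 mm thick, loose on the playing surface beside the other pocket of the robot's side (50 to 100 mm from it); it is not a coin. Origin: centre of its underside, z up
- tray: bystander: low plastic coaster tray 210 x 110 x 18 mm on the table left of the board, origin centre of its underside, long side along its x
- tumbler_0: bystander: stainless steel tumbler 72 mm across and 110 mm high, standing in the tray; origin centre of its underside
- tumbler_1: bystander: stainless steel tumbler 72 mm across and 110 mm high, standing in the tray; origin centre of its underside
- coin_box: bystander: clear round plastic coin box with white twist cap, 80 mm across and 107 mm high, on the table right of the board; origin centre of its underside
- drawer_knob (a point): tip of the knob of the shallow wooden drawer under the robot's side of the board, 21 mm above the table; it slides easily (about 1 N) and starts anywhere from shut to 50 mm open. Bystander.

How it is judged (in metres and radians):
On the way, in this order (a step that is already met when the one before it is completed fails the run):
1. point at the coin beside the pocket: hand over its centre within 20 mm, fingertips just above it (up to about 60 mm), for 1 s ((((horizontal distance between coin_0 and pocket_left below 0.118 m or horizontal distance between coin_0 and pocket_right below 0.118 m) and horizontal distance between the grasp point and coin_0 below 0.02 m and z of the grasp point in the frame of coin_0 between 0.028 and 0.088 m) or ((horizontal distance between coin_1 and pocket_left below 0.118 m or horizontal distance between coin_1 and pocket_right below 0.118 m) and horizontal distance between the grasp point and coin_1 below 0.02 m and z of the grasp point in the frame of coin_1 between 0.028 and 0.088 m) or ((horizontal distance between coin_2 and pocket_left below 0.118 m or horizontal distance between coin_2 and pocket_right below 0.118 m) and horizontal distance between the grasp point and coin_2 below 0.02 m and z of the grasp point in the frame of coin_2 between 0.028 and 0.088 m) or ((horizontal distance between coin_3 and pocket_left below 0.118 m or horizontal distance between coin_3 and pocket_right below 0.118 m) and horizontal distance between the grasp point and coin_3 below 0.02 m and z of the grasp point in the frame of coin_3 between 0.028 and 0.088 m) or ((horizontal distance between coin_4 and pocket_left below 0.118 m or horizontal distance between coin_4 and pocket_right below 0.118 m) and horizontal distance between the grasp point and coin_4 below 0.02 m and z of the grasp point in the frame of coin_4 between 0.028 and 0.088 m))), for 1 s.
2. point at the pocket that coin lies beside: within 20 mm of its centre, fingertips just above it (up to about 60 mm), for 1 s (((horizontal distance between any of coin_0, coin_1, coin_2, coin_3, coin_4 and pocket_left below 0.118 m and horizontal distance between the grasp point and pocket_left below 0.02 m and z of the grasp point in the frame of pocket_left between 0.02 and 0.08 m) or (horizontal distance between any of coin_0, coin_1, coin_2, coin_3, coin_4 and pocket_right below 0.118 m and horizontal distance between the grasp point and pocket_right below 0.02 m and z of the grasp point in the frame of pocket_right between 0.02 and 0.08 m))), for 1 s.
At the end, for the whole second after the job is handed in: The hand still points at the pocket beside which the coin lies (within 20 mm of its centre, fingertips no more than about 60 mm above the playing surface), and every coin, the striker, the drawer, the tray, the tumblers and the coin box are at rest within 5 mm of where they started (((horizontal distance between any of coin_0, coin_1, coin_2, coin_3, coin_4 and pocket_left below 0.118 m and horizontal distance between the grasp point and pocket_left below 0.02 m and z of the grasp point in the frame of pocket_left between 0.02 and 0.08 m) or (horizontal distance between any of coin_0, coin_1, coin_2, coin_3, coin_4 and pocket_right below 0.118 m and horizontal distance between the grasp point and pocket_right below 0.02 m and z of the grasp point in the frame of pocket_right between 0.02 and 0.08 m)) and distance of each of coin_0, coin_1, coin_2, coin_3, coin_4, striker, tray, tumbler_0, tumbler_1, coin_box, drawer_knob from where it was at the start of the episode below 0.005 m and linear speed of each of coin_0, coin_1, coin_2, coin_3, coin_4 below 0.02 m/s); the robot touches nothing.
It fails at once if the robot touches something (contact force between any of the arm, the fingers and anything else above 0.5 N).
It fails at once if a coin, the striker, the drawer or something beside the board is moved, pushed or lifted (distance of any of coin_0, coin_1, coin_2, coin_3, coin_4, striker, tray, tumbler_0, tumbler_1, coin_box, drawer_knob from where it was at the start of the episode above 0.005 m).
It fails at once if the fingertips come down low over the striker, another coin or the other pocket on the robot's side (within 13 mm of its centre and lower than about 43 mm above it) ((not (horizontal distance between coin_0 and pocket_left below 0.118 m or horizontal distance between coin_0 and pocket_right below 0.118 m) and horizontal distance between the grasp point and coin_0 below 0.013 m and z of the grasp point in the frame of coin_0 between -0.05 and 0.07 m) or (not (horizontal distance between coin_1 and pocket_left below 0.118 m or horizontal distance between coin_1 and pocket_right below 0.118 m) and horizontal distance between the grasp point and coin_1 below 0.013 m and z of the grasp point in the frame of coin_1 between -0.05 and 0.07 m) or (not (horizontal distance between coin_2 and pocket_left below 0.118 m or horizontal distance between coin_2 and pocket_right below 0.118 m) and horizontal distance between the grasp point and coin_2 below 0.013 m and z of the grasp point in the frame of coin_2 between -0.05 and 0.07 m) or (not (horizontal distance between coin_3 and pocket_left below 0.118 m or horizontal distance between coin_3 and pocket_right below 0.118 m) and horizontal distance between the grasp point and coin_3 below 0.013 m and z of the grasp point in the frame of coin_3 between -0.05 and 0.07 m) or (not (horizontal distance between coin_4 and pocket_left below 0.118 m or horizontal distance between coin_4 and pocket_right below 0.118 m) and horizontal distance between the grasp point and coin_4 below 0.013 m and z of the grasp point in the frame of coin_4 between -0.05 and 0.07 m) or (not (horizontal distance between any of coin_0, coin_1, coin_2, coin_3, coin_4 and pocket_left below 0.118 m) and horizontal distance between the grasp point and pocket_left below 0.013 m and z of the grasp point in the frame of pocket_left between -0.05 and 0.062 m) or (not (horizontal distance between any of coin_0, coin_1, coin_2, coin_3, coin_4 and pocket_right below 0.118 m) and horizontal distance between the grasp point and pocket_right below 0.013 m and z of the grasp point in the frame of pocket_right between -0.05 and 0.062 m) or (horizontal distance between the grasp point and striker below 0.013 m and z of the grasp point in the frame of striker between -0.05 and 0.072 m)).
It also fails if it takes over 34 s, if anything falls off the work surface, if the arm or the gripper's body presses on something with over 40 N, if the wrist force passes 120 N, or if a joint passes its speed limit or range.

## Working session

There is one attempt and no reset: what is moved stays moved. The work goes in short steps, Python scripts to look and compute and a tool call to move; the robot and the scene stay as the last step left them, time stands still between calls to the robot, and variables do not carry over. Pictures are saved under pics/ and viewed, about 8 in all and at most 12, crops included, and the job is handed in when it is done.

Besides the shell and the picture viewer there is one more tool, called after ">>>" by a JSON object that holds its "op" and its "data". play_rows: Moves the arm, as the interface text tells. Its arguments: {"type":"object","properties":{"motion":{"type":"array"},"fingers":{"type":"number"},"squeeze":{"type":"number"}},"required":["motion"]}

```bash
mkdir -p pics; cat > h.py <<'E'
import numpy as np,cv2
from rig import ctrl
def save(n,f):
    im=ctrl.capture(n); cv2.imwrite('pics/'+f,im[:,:,::-1]); return im
def ray(n,px,z):
    c=ctrl.get_calibration(n);K,R,t=[np.array(c[k],float) for k in('K','R','t')]
    d=R.T@np.linalg.inv(K)@np.array([px[0],px[1],1]);o=-R.T@t.ravel()
    return o+d*(z-o[2])/d[2]
E
python3 - <<'E'
from h import *
s=ctrl.sense();print(s['time_s'],s['eef_pos'],s['ee_rot'],s['grip_width'])
save('top','t0.png')
for n,z in(('board',105),('coin_0',98),('striker',100),('tumbler_0',110),('coin_box',107),('tray',18),('drawer_knob',21)):
    for d in ctrl.spot_in('top',n):
        p=np.array(d['position'])*[640,400];print(n,round(d['p'],2),p.round(),ray('top',p,z).round())
save('side','s0.png')
E
```

```text
0.0 [213.82034846 479.19232521 230.72607311] [ 2.18764933e-04  8.38923912e-01  5.44248327e-01 -6.17529739e-04] 1.0020747399689958
board 0.65 [342. 164.] [690. -35. 105.]
coin_0 0.66 [324. 190.] [612.  14.  98.]
coin_0 0.65 [351. 192.] [609. -61.  98.]
coin_0 0.64 [329. 148.] [739.   5.  98.]
coin_0 0.58 [393. 221.] [ 527. -185.   98.]
coin_0 0.44 [382. 149.] [ 738. -153.   98.]
striker 0.63 [277. 209.] [555. 150. 100.]
striker 0.39 [328. 189.] [617.   3. 100.]
tumbler_0 0.96 [170. 197.] [584. 459. 110.]
tumbler_0 0.74 [163. 232.] [485. 473. 110.]
coin_box 0.74 [479. 245.] [ 462. -426.  107.]
tray 0.73 [185. 219.] [526. 447.  18.]
tray 0.69 [281. 213.] [550. 150.  18.]
drawer_knob 0.67 [170. 199.] [587. 496.  21.]
```

View pics/t0.png

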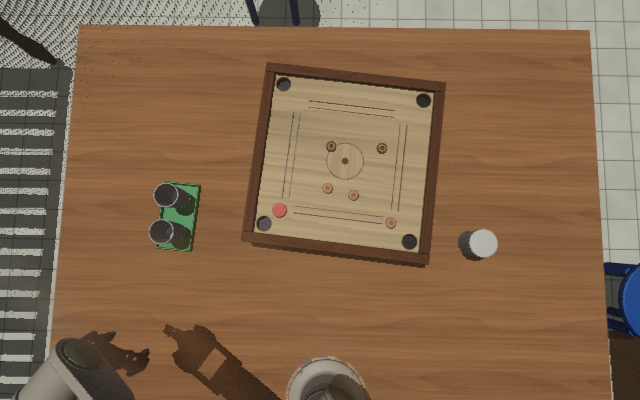

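View pics/s0.png

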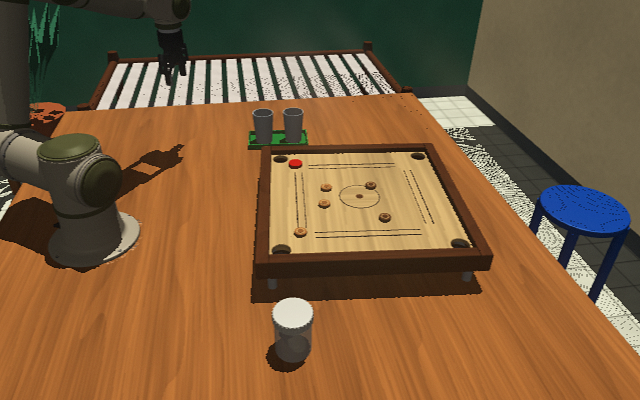

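The pictures agree: the lone coin is at top pixel (391,223), beside the right pocket at (409,242). The red striker is at (279,210), beside the left pocket. Next I'll fit the board square to the four pockets and refine the coin.

```bash
python3 - <<'E'
from h import *
im=cv2.imread('pics/t0.png');g=cv2.cvtColor(im,cv2.COLOR_BGR2GRAY)
P=[]
for u,v in((264,224),(409,242),(423,101),(284,84)):
    w=g[v-10:v+11,u-10:u+11]; m=(w<70).astype(np.uint8)
    n,l,st,c=cv2.connectedComponentsWithStats(m)
    k=1+np.argmax(st[1:,4]);px=c[k]+[u-10,v-10];P.append(ray('top',px,90));print(px.round(1),st[k],P[-1].round(1))
P=np.array(P);c=P.mean(0);print('centre',c.round(1),[np.linalg.norm(P[i]-P[(i+1)%4]).round(1) for i in range(4)])
M=np.array([[-212,212],[-212,-212],[212,-212],[212,212.]])
H=M.T@(P-c)[:,:2];U,_,V=np.linalg.svd(H);R=V.T@U.T;print('yaw',np.arctan2(R[1,0],R[0,0]));print('fit',(c[:2]+M@R.T).round(1))
cv2.imwrite('pics/c.png',cv2.resize(im[170:270,340:460],None,fx=6,fy=6,interpolation=cv2.INTER_CUBIC))
for n,z in(('coin_0',98),('drawer_knob',21),('coin_box',107)):
  ctrl.capture('side')
  for d in ctrl.spot_in('side',n):
    p=np.array(d['position'])*[640,400];print(n,round(d['p'],2),p.round(),ray('side',p,z).round())
E
```

```text
[260.1 219.9] [ 3  2 10 12 35] [523.7 200.2  90. ]
[409.  241.2] [  3   2  15  15 169] [ 469.9 -231.3   90. ]
[423.3 100. ] [  4   3  14  13 148] [ 890.6 -276.8   90. ]
[283.2  83.1] [  3   3  14  13 138] [937.5 144.6  90. ]
centre [705.4 -40.8  90. ] [np.float64(434.9), np.float64(423.2), np.float64(424.0), np.float64(417.5)]
yaw -0.11912950822721981
fit [[ 520.1  194.9]
 [ 469.7 -226.1]
 [ 890.7 -276.5]
 [ 941.1  144.5]]
coin_0 0.64 [301. 231.] [ 524. -182.   98.]
coin_0 0.53 [384. 216.] [ 741. -153.   98.]
coin_0 0.42 [323. 204.] [599. -78.  98.]
coin_0 0.4 [325. 187.] [618.  -1.  98.]
coin_0 0.18 [293. 126.] [580. 381.  98.]
coin_box 0.83 [294. 327.] [ 468. -477.  107.]
```

View pics/c.png

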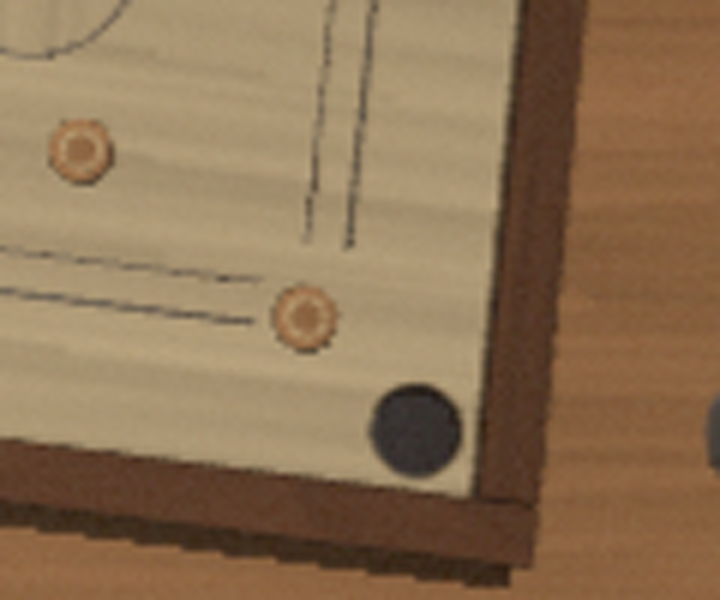

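>>> {"op": "play_rows", "data": {"motion": [[[-23.5, 27, 0], [0, 0, 0]], [[-23.5, 27, 0], [0, 0, 0]], [[-23.5, 27, 0], [0, 0, 0]], [[-23.5, 27, 0], [0, 0, 0]], [[-23.5, 27, 0], [0, 0, 0]], [[-23.5, 27, 0], [0, 0, 0]], [[-23.5, 27, 0], [0, 0, 0]], [[-23.5, 27, 0], [0, 0, 0]], [[-23.5, 27, 0], [0, 0, 0]], [[-23.5, 27, 0], [0, 0, 0]], [[-23.5, 27, 0], [0, 0, 0]], [[-23.5, 27, 0], [0, 0, 0]], [[-23.5, 27, 0], [0, 0, 0]], [[-23.5, 27, 0], [0, 0, 0]], [[-23.5, 27, 0], [0, 0, 0]], [[-23.5, 27, 0], [0, 0, 0]], [[-23.5, 27, 0], [0, 0, 0]], [[-23.5, 27, 0], [0, 0, 0]], [[-23.5, 27, 0], [0, 0, 0]], [[0, 0, 0], [0, 0, 0]]], "fingers": 0}}

```text
time_s: 2.42
eef_pos: [501.8, -142.3, 230.6]
ee_rot: [0.001, 0.84, 0.543, -0.0]
force: [0.1, -0.1, 0.0]
grip_width: -0.001
```

```bash
cat >> h.py <<'E'
from scipy.spatial.transform import Rotation as Ro
def wray(px,z,s):
    c=ctrl.get_calibration('wrist');K=np.array(c['K'],float);T=np.array(c['tool_from_camera'],float)
    q=s['ee_rot'];R=Ro.from_quat([q[1],q[2],q[3],q[0]]).as_matrix()
    o=R@T[:3,3]+s['eef_pos'];d=R@T[:3,:3]@np.linalg.inv(K)@np.array([px[0],px[1],1])
    return o+d*(z-o[2])/d[2]
E
python3 - <<'E'
from h import *
s=ctrl.sense();save('wrist','w0.png');print(s['eef_pos'])
for n,z in(('coin_0',98),('board',90)):
  for d in ctrl.spot_in('wrist',n):
    p=np.array(d['position'])*[640,400];print(n,round(d['p'],2),p.round(1),wray(p,z,s).round(1))
print([ray('top',p,z).round(1) for p,z in(((390.3,222.5),98),((408.8,241.2),90))])
E
```

```text
[ 501.83764235 -142.27259544  230.60896061]
coin_0 0.91 [521.  320.3] [740.3  -0.9  98. ]
coin_0 0.83 [423.5 234.5] [595.3 -67.   98. ]
coin_0 0.75 [501.2 228.5] [620.9   5.8  98. ]
coin_0 0.68 [297.3 215.5] [ 524.5 -174.1   98. ]
board 0.86 [474.2 184.1] [568.6  -3.4  90. ]
[array([ 522.3, -176.2,   98. ]), array([ 469.8, -230.6,   90. ])]
```

View pics/w0.png

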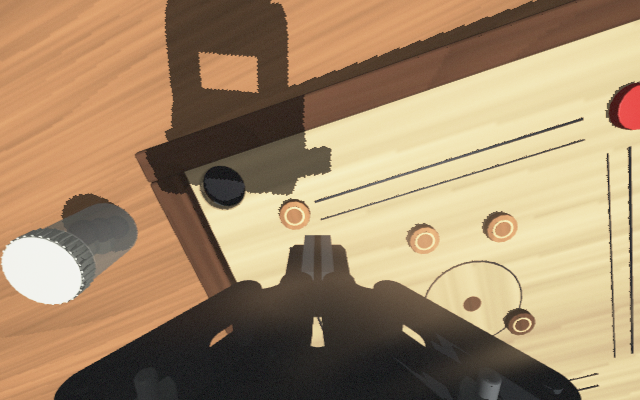

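The wrist picture shows the coin at (294,213) and the right pocket at (224,187), consistent with the top view: coin about (522,-176), pocket about (469.5,-231).

>>> {"op": "play_rows", "data": {"motion": [[[-11.5, 16, 0], [0, 0, 0]], [[-11.5, 16, 0], [0, 0, 0]], [[0, 0, 20], [0, 0, 0]], [[0, 0, 20], [0, 0, 0]], [[0, 0, 20], [0, 0, 0]], [[0, 0, 20], [0, 0, 0]], [[0, 0, 14], [0, 0, 0]], [[0, 0, 8], [0, 0, 0]], [[0, 0, 0], [0, 0, 0]], [[0, 0, 0], [0, 0, 0]]]}}

```text
time_s: 3.4
eef_pos: [520.5, -170.9, 130.0]
ee_rot: [0.0, 0.839, 0.545, 0.0]
force: [-0.1, -0.3, 0.5]
grip_width: 0.002
```

```bash
python3 - <<'E'
from h import *
s=ctrl.sense();im=save('wrist','w1.png');print(s['time_s'],s['eef_pos'],s['force'])
for d in ctrl.spot_in('wrist','coin_0'):
    p=np.array(d['position'])*[640,400];print(round(d['p'],2),p.round(1),wray(p,98,s).round(1))
s['eef_pos']=np.array([501.8,-142.3,230.6]);print('w0',wray((294.5,213),98,s),wray((224,187),90,s))
E
```

```text
3.4 [ 520.48013282 -170.93486948  129.99009533] [-0.09293033 -0.26377617  0.51253813]
0.8 [619.5 253.9] [618.9   1.4  98. ]
0.71 [309.  227.6] [ 519.4 -176.    98. ]
0.56 [626.9 383.5] [737.   -7.5  98. ]
0.55 [503.4 265.9] [596.9 -69.9  98. ]
w0 [ 521.11513007 -175.24071154   98.        ] [ 470.6685651  -228.78368979   90.        ]
```

View pics/w1.png

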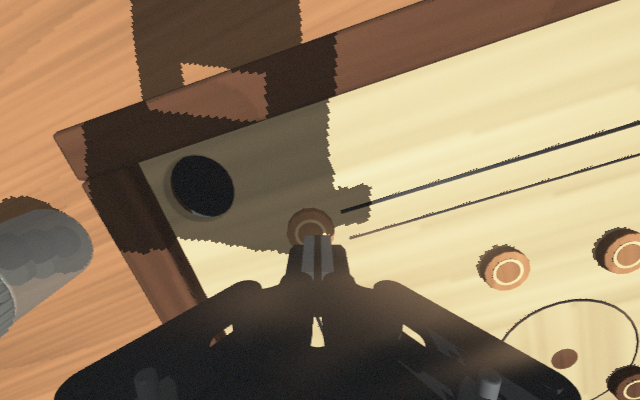

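The coin is at (311,231), right at the fingertips, and the measurement says about 5 mm further in -y. Correct that and hold.

>>> {"op": "play_rows", "data": {"motion": [[[-4, 2, 0], [0, 0, 0]], [[0, 0, 0], [0, 0, 0]], [[0, 0, 0], [0, 0, 0]], [[0, 0, 0], [0, 0, 0]], [[0, 0, 0], [0, 0, 0]], [[0, 0, 0], [0, 0, 0]], [[0, 0, 0], [0, 0, 0]], [[0, 0, 0], [0, 0, 0]], [[0, 0, 0], [0, 0, 0]], [[0, 0, 0], [0, 0, 0]], [[0, 0, 0], [0, 0, 0]], [[0, 0, 0], [0, 0, 0]], [[0, 0, 0], [0, 0, 0]], [[0, 0, 0], [0, 0, 0]], [[0, 0, 0], [0, 0, 0]], [[0, 0, 0], [0, 0, 0]], [[0, 0, 0], [0, 0, 0]], [[0, 0, 0], [0, 0, 0]], [[0, 0, 0], [0, 0, 0]], [[0, 0, 0], [0, 0, 0]]]}}

```text
time_s: 5.17
eef_pos: [520.5, -175.9, 129.3]
ee_rot: [-0.0, 0.839, 0.544, -0.0]
force: [0.1, -0.3, 0.6]
grip_width: 0.003
```

>>> {"op": "play_rows", "data": {"motion": [[[-10, -3.5, 0], [0, 0, 0]], [[-15, -5, 0], [0, 0, 0]], [[-15, -5, 0], [0, 0, 0]], [[-15, -5, 0], [0, 0, 0]], [[-10, -3.5, 2], [0, 0, 0]], [[-5, -2, 2], [0, 0, 0]], [[0, 0, 0], [0, 0, 0]], [[0, 0, 0], [0, 0, 0]], [[0, 0, 0], [0, 0, 0]]]}}

```text
time_s: 5.92
eef_pos: [470.4, -229.7, 125.3]
ee_rot: [-0.0, 0.839, 0.544, 0.0]
force: [-0.5, -0.3, 0.2]
grip_width: -0.0
```

```bash
python3 - <<'E'
from h import *
s=ctrl.sense();im=save('wrist','w2.png');print(s['time_s'],s['eef_pos'],s['force'])
for d in ctrl.spot_in('wrist','coin_0'):
    p=np.array(d['position'])*[640,400];print(round(d['p'],2),p.round(1),wray(p,98,s).round(1))
c=ctrl.get_calibration('wrist');K=np.array(c['K']);T=np.linalg.inv(np.array(c['tool_from_camera']))
for X in([0,0,0],[0,0,s['eef_pos'][2]-90]):
    q=T[:3,:3]@X+T[:3,3];q=K@q;print('px under tip',(q[:2]/q[2]).round(1))
E
```

```text
5.9167 [ 470.36066814 -229.68609273  125.29667006] [-0.51618011 -0.30026154  0.18335594]
0.96 [424.4 266.2] [ 522.3 -177.1   98. ]
0.61 [610.4 299.9] [597.8 -71.1  98. ]
px under tip [317.  250.8]
px under tip [317.1 224. ]
```

View pics/w2.png

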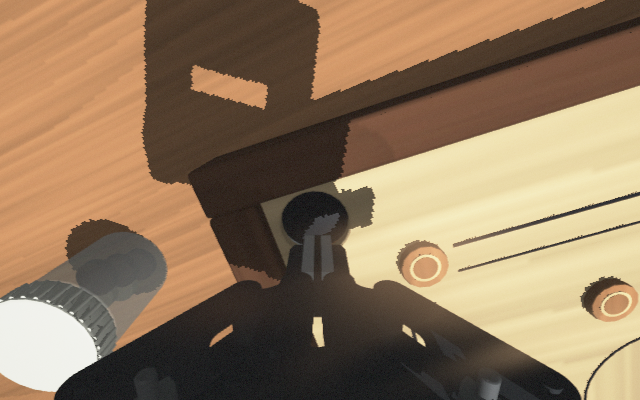

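The pocket's mouth is centred at about (315,222). The point under the fingertips projects to (317,224), so the hand is over it. The coin is undisturbed at (424,266). Now hold.

>>> {"op": "play_rows", "data": {"motion": [[[0, 0, 0], [0, 0, 0]], [[0, 0, 0], [0, 0, 0]], [[0, 0, 0], [0, 0, 0]], [[0, 0, 0], [0, 0, 0]], [[0, 0, 0], [0, 0, 0]], [[0, 0, 0], [0, 0, 0]], [[0, 0, 0], [0, 0, 0]], [[0, 0, 0], [0, 0, 0]], [[0, 0, 0], [0, 0, 0]], [[0, 0, 0], [0, 0, 0]], [[0, 0, 0], [0, 0, 0]], [[0, 0, 0], [0, 0, 0]], [[0, 0, 0], [0, 0, 0]], [[0, 0, 0], [0, 0, 0]], [[0, 0, 0], [0, 0, 0]], [[0, 0, 0], [0, 0, 0]], [[0, 0, 0], [0, 0, 0]], [[0, 0, 0], [0, 0, 0]], [[0, 0, 0], [0, 0, 0]], [[0, 0, 0], [0, 0, 0]]]}}

```text
time_s: 7.68
eef_pos: [470.1, -230.1, 125.3]
ee_rot: [0.0, 0.839, 0.544, 0.0]
force: [1.1, -0.0, 0.1]
grip_width: 0.001
```

```bash
python3 -c "
from rig import ctrl
s=ctrl.sense();print(s['time_s'],s['eef_pos'],s['force']);print(ctrl.finish_job())"
```

```text
7.6833 [ 470.06846239 -230.05222473  125.30594339] [ 1.08713432 -0.04119525  0.06235824]
the job is handed in; nothing more can be done
None
```

I pointed at the coin beside the right-hand pocket, then at that pocket, and handed the job in at 7.7 s still pointing there. The fingers were shut throughout.

- **Coin:** I held about 1.7 s over it, fingertips about 31 mm above its top. The coin measured (522, -177); the hand was at (520.5, -176).
- **Pocket:** I held about 1.7 s over it, fingertips about 35 mm above the playing surface. The last wrist picture put the pocket's centre 2–3 pixels from the point under the fingertips. Top-camera and wrist measurements of the pocket agreed to about 2 mm.
- **Nothing disturbed:** From above the pocket, the coin still measured within about 1 mm of its first position. I did not re-measure the other things; the path kept clear of them. The wrist force stayed at or below about 0.6 N until the last reading, which was 1.1 N with the arm still and clear of everything in the last picture. I take that as sensor noise.

**Checks that disagreed:**
- Automatic detection of the left pocket's outline failed, which made the board fit 5 mm off at the right pocket, so I used the right pocket's direct measurement.
- The networks' drawer-knob detection was false: it landed on a tumbler. I never located the knob.

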